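# Line up the drilled cores for the record photograph

### The arm

A 6-joint arm with a two-finger parallel gripper is mounted at the origin on the work surface. World frame = base frame: x ahead of the robot, y to its left, z up, the work surface at z = 0. Lengths are in m, angles in degrees, forces in N, time in s.
With the tool pointing down it reaches from about 0.35 to 0.875 m from the base axis. Payload 4.2 kg.
Tool frame: the origin (TCP) lies on the centre line of the jaws, within the pads' length; the fingertips stand 22 mm ahead of it and the grasp point (between the pads) lies 3 mm ahead of it (tip_extent is the z of the fingertips in the tool frame, in m); z points along the fingers, y is the line along which they close (so a half turn about z gives the same grasp; the last joint's range is limited). The gripper opens to 87 mm and grips with 3 to 60 N. Pads are 19 mm wide; open, the fingers measure 117 mm over their backs; the gripper's body (75 mm by 190 mm) begins 51 mm behind the grasp point.
Start: joints at [-59.84, 22.042, 0.453, 0, -68.411, -14.817], TCP at [0.165, -0.603, 0.245] pointing down, gripper open.
Joint ranges: [-179.83, 179.83], [-69.29, 118.12], [-61.27, 80.66], [-181.25, 117.63], [-171.15, -9.14], [-177.46, 177.46]. Speed limits (degrees/s): [159.86, 159.86, 180, 180, 180, 180].

### API

Orientations are given as [roll, pitch, yaw] about the fixed x, y, z axes, in that order (R = Rz(yaw) Ry(pitch) Rx(roll)).
In Python, from rig import get_state, grab_frame, close_job, tip_extent gives the robot as it stands.
- The arm moves only by the tool play_rows, never from a script. Its argument "plan" is a list of rows, each an object with "slide": the shift along the tool's x, y, z in cm, a list of three; "rotation": the turn, a rotation vector about the tool's x, y, z in degrees, a list of three; "claw": the opening, from -1 (shut) to 1 (fully open). A call has 1 to 12 rows; each row is the pose to reach, as a shift and turn from the pose commanded when the call began, along the tool's axes at that moment; what a row does not reach only later rows make up. A row lasts 1/8 s, in which the tool goes at most 62.5 mm and 10.7 degrees, less where a joint would pass 70% of its speed; a pose out of reach is approached as far as the arm can. A call with a gripper value outside its range is refused whole. The fingers move at their own pace and stop on an object; "squeeze" is the grip in N (left out, the last holds). Time passes only in rows, so rows that repeat a pose let the fingers close. It gives the time, the measured TCP pose, the force, the opening and the grip force at its end, in the units of the state.
- get_state(): the state, without advancing time (a new reading comes with each control period).
- grab_frame(name): name is "scene" or "top" or "wrist"; returns a dict with "pixels" (480x640x3 uint8, blue, green, red), "fx", "fy", "cx", "cy" (pixels), "position" and "rotation" of the camera in the world. Camera axes: x right, y down, z forward; pixel columns grow to the right and rows downward; lengths in m; the calibration is good to about 2 mm. A picture is of the moment at which its call begins. There is no depth.
- close_job(): hands the job in; it is judged then, once.
The state is a dict: "clock": time; "qpos": joint angles; "joint_velocities": joint speeds; "joint_torque": joint torques, N m; "tcp_pos": TCP position; "tcp_rot": TCP orientation; "wrist_force": force on the tool from outside, world axes, zero at the start; "wrist_torque": the same for the moment, N m; "finger_gap": finger opening in m; "grip_force": force on a finger pad.
Only numpy, scipy, OpenCV 4.12 (cv2) and the standard library are available. Lean on these libraries where they do the work, as an engineer would, in place of code of your own. Each camera call takes 0.05 s, during which the arm holds its last target. There are 200 camera calls.

### The job

Line up the four round concrete cores in order of size for the record photograph: one upright in the middle of each black disc on the blue board, the largest on the disc next to the upright banded scale and then ever smaller away from it. Set each core down gently, without dropping it, and leave the split half core where it stands.

Things in the scene. Friction and masses are not known exactly. Their poses are not given: they have to be found in the camera images.
- core_a: the largest of four drilled concrete cores: plain grey speckled cylinder standing upright on the table, 62 mm across and 80 mm tall, about 568 g (may differ by a quarter). Origin: centre of its underside; z: up along its axis
- core_b: the second largest of four drilled concrete cores: plain grey speckled cylinder standing upright on the table, 53 mm across and 69 mm tall, about 358 g (may differ by a quarter). Origin: centre of its underside; z: up along its axis
- core_c: the second smallest of four drilled concrete cores: plain grey speckled cylinder standing upright on the table, 44 mm across and 57 mm tall, about 204 g (may differ by a quarter). Origin: centre of its underside; z: up along its axis
- core_d: the smallest of four drilled concrete cores: plain grey speckled cylinder standing upright on the table, 35 mm across and 45 mm tall, about 102 g (may differ by a quarter). Origin: centre of its underside; z: up along its axis
- half_core: half of a core split lengthwise, a half-round grey block 62 mm tall, 72 mm wide over its flat broken face and 36 mm deep, standing among the cores; it is not one of the four and must stay where it is. Origin: on its underside, near its middle (13 mm behind the broken face, which looks to its own -x); z: up
- pad_a: one of four black rubber discs fixed in a straight row, 85 mm apart, on a blue board (130 x 530 mm, 6 mm thick, lying on the table beyond the cores); at one end of the row. 68 mm across, 4 mm thick, top face 10 mm above the table, small grey spot at its centre. Origin: centre of its underside; x: across the row, y: along the row, from pad_a to pad_d
- pad_b: one of four black rubber discs fixed in a straight row, 85 mm apart, on a blue board (130 x 530 mm, 6 mm thick, lying on the table beyond the cores); inner disc, next to pad_a. 68 mm across, 4 mm thick, top face 10 mm above the table, small grey spot at its centre. Origin: centre of its underside; x: across the row, y: along the row, from pad_a to pad_d
- pad_c: one of four black rubber discs fixed in a straight row, 85 mm apart, on a blue board (130 x 530 mm, 6 mm thick, lying on the table beyond the cores); inner disc, next to pad_d. 68 mm across, 4 mm thick, top face 10 mm above the table, small grey spot at its centre. Origin: centre of its underside; x: across the row, y: along the row, from pad_a to pad_d
- pad_d: one of four black rubber discs fixed in a straight row, 85 mm apart, on a blue board (130 x 530 mm, 6 mm thick, lying on the table beyond the cores); at one end of the row. 68 mm across, 4 mm thick, top face 10 mm above the table, small grey spot at its centre. Origin: centre of its underside; x: across the row, y: along the row, from pad_a to pad_d
- scale: upright photo scale: 22 mm square post in black and white bands on a 34 mm square foot, 120 mm tall, fixed on the blue board (its foot is 6 mm above the table) in line with the discs, 105 mm beyond the centre of one of the two end discs, pad_a or pad_d (it changes); a flat grey block 40 mm square, 12 mm high, is at the other end. Origin: centre of its foot's underside; z: up
Things that resemble listed ones, but are neither listed nor needed, are in the scene too. What is shaped like the core_a but pink is not meant. Leave any green look-alike of the core_b alone.

How it is judged:
By the outcome, as a careful person would: the job done as asked, in the order asked, and still so for the second after the job is handed in, with the robot touching nothing.
It also fails if it takes over 126 s, if anything falls off the work surface, if the arm or the gripper's body presses on something with over 40 N, if the wrist force passes 120 N, or if a joint passes its speed limit or range.

## Working session

There is one attempt and no reset: what is moved stays moved. The work goes in short steps, Python scripts to look and compute and a tool call to move; the robot and the scene stay as the last step left them, time stands still between calls to the robot, and variables do not carry over. Pictures are saved under pics/ and viewed, at most 14 in all, crops included, and the job is handed in when it is done.

Besides the shell and the picture viewer there is one more tool, called after "Call:" by a JSON object that holds its "method" and its "body". play_rows: Moves the arm, as the interface text tells. Its arguments: {"type":"object","properties":{"plan":{"type":"array","items":{"type":"object","properties":{"slide":{"type":"array","items":{"type":"number"}},"rotation":{"type":"array","items":{"type":"number"}},"claw":{"type":"number"}}}},"squeeze":{"type":"number"}},"required":["plan"]}

```bash
mkdir -p pics; cat > h.py <<'E'
import numpy as np, cv2
from rig import get_state, grab_frame, close_job, tip_extent
def ray(f,u,v,z):
    R=np.array(f["rotation"]).reshape(3,3) if np.size(f["rotation"])==9 else None
    d=R@np.array([(u-f["cx"])/f["fx"],(v-f["cy"])/f["fy"],1]); p=np.array(f["position"])
    return p+d*(z-p[2])/d[2]
def proj(f,P):
    R=np.array(f["rotation"]); c=R.T@(np.array(P)-np.array(f["position"]))
    return f["cx"]+f["fx"]*c[0]/c[2], f["cy"]+f["fy"]*c[1]/c[2]
E
python3 - <<'E'
from h import *
import pickle
for n in("top","scene"):
    f=grab_frame(n); cv2.imwrite(f"pics/{n}0.png",f["pixels"]); pickle.dump(f,open(n+"0.pkl","wb"))
    print(n,f["position"],f["rotation"],f["fx"],f["cx"],f["cy"])
s=get_state(); print(s["clock"],s["tcp_pos"],s["tcp_rot"],s["finger_gap"],tip_extent,s["wrist_force"])
E
```

```text
top [ 0.39548546 -0.0701339   1.01019433] [-172.35025991    0.69655928  -89.54348748] 498.9680953938142 317.4601240177283 238.0402185103486
scene [1.05655236 0.04359808 0.73658266] [-142.01054451   -0.35436381  101.83886721] 474.5436594318497 313.18019241781667 240.7377456862112
0.1 [ 0.1652626  -0.60222294  0.24355629] [ 1.79885330e+02 -6.15963264e-03 -1.64664309e+02] 0.08663636650163593 0.022 [ 0.17821053  1.04331493 -0.46586317]
```

View pics/top0.png

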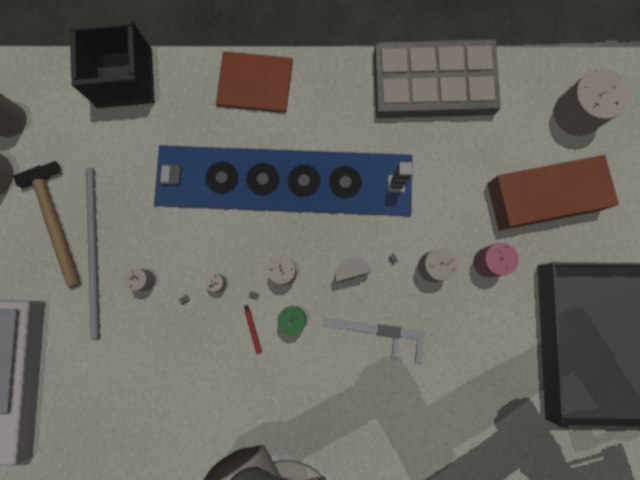

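View pics/scene0.png

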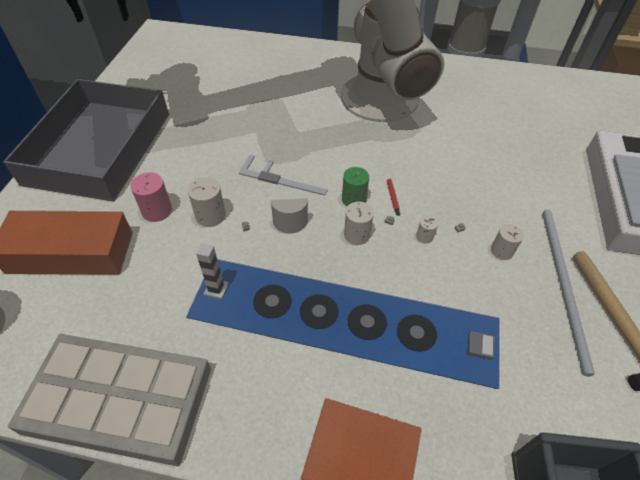

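The top view shows the scale at the right end of the board (402,175), so the largest core goes on the disc at (345,182).

The candidates are:
- **Grey cylinders in the row:** (440,265), (282,270), (138,280) and (216,284).
- **Look-alikes:** pink (497,260), green (291,321), a big one at (602,95), and two at the left edge (5,115) and (5,170).

The four grey cylinders in the row fit the description. I'll confirm this with an enlarged crop.

```bash
cat > h.py <<'E'
import numpy as np, cv2
from scipy.spatial.transform import Rotation as Ro
from rig import get_state, grab_frame, close_job, tip_extent
def rot(f): return Ro.from_euler("xyz",f["rotation"],degrees=True).as_matrix()
def ray(f,u,v,z):
    d=rot(f)@np.array([(u-f["cx"])/f["fx"],(v-f["cy"])/f["fy"],1]); p=np.array(f["position"])
    return p+d*(z-p[2])/d[2]
def proj(f,P):
    c=(np.atleast_2d(P)-np.array(f["position"]))@rot(f)
    return np.c_[f["cx"]+f["fx"]*c[:,0]/c[:,2], f["cy"]+f["fy"]*c[:,1]/c[:,2]]
def circ(x,y,z,r,n=72):
    t=np.linspace(0,2*np.pi,n); return np.c_[x+r*np.cos(t),y+r*np.sin(t),0*t+z]
E
python3 - <<'E'
from h import *
import pickle
f=pickle.load(open("top0.pkl","rb")); g=pickle.load(open("scene0.pkl","rb"))
for n,u,v,z in [("pa",345,182,.01),("pb",303.5,180.5,.01),("pc",263,179,.01),("pd",222,177.5,.01),("a",440,264,.08),("b",282,270,.069),("c",138,280,.057),("d",216,284,.045)]:
    P=ray(f,u,v,z); print(n,P.round(4), proj(g,P).round(1))
im=f["pixels"]
A=cv2.resize(im[235:310,110:310],None,fx=4,fy=4,interpolation=2)
B=cv2.resize(im[235:310,320:520],None,fx=4,fy=4,interpolation=2)
cv2.imwrite("pics/c1.png",np.vstack([A,B]))
E
```

```text
pa [ 0.6461 -0.1125  0.01  ] [[271.9 300.2]]
pb [ 0.6489 -0.0273  0.01  ] [[318.8 310.3]]
pc [0.6516 0.0562 0.01  ] [[366.1 320.6]]
pd [0.6544 0.1409 0.01  ] [[415.5 331.3]]
a [ 0.473  -0.2865  0.08  ] [[205.  188.5]]
b [0.4605 0.0088 0.069 ] [[358.  211.9]]
c [0.4402 0.2854 0.057 ] [[507.1 231.7]]
d [0.4342 0.138  0.045 ] [[425.8 220.7]]
```

View pics/c1.png

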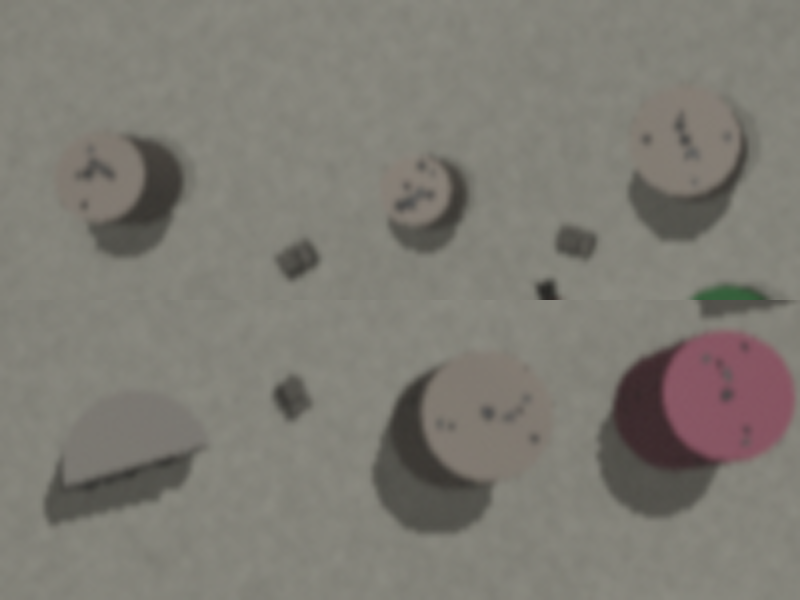

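The crop confirms all four, with measured widths of about 60, 53, 43 and 34 mm. Core a is at (441.5,264), b at (281.5,270), c at (135,279.5) and d at (214.5,282.5). The half core (354,270) and the pink and green look-alikes stay untouched. I'll close the jaws across the row (yaw −90), which keeps the gripper body clear of the scale.

```bash
cat >> h.py <<'E'
def go(x,y,z,yaw=-90):
    s=get_state(); R0=Ro.from_euler("xyz",s["tcp_rot"],degrees=True); R1=Ro.from_euler("xyz",[180,0,yaw],degrees=True)
    print("slide",(R0.inv().apply(np.array([x,y,z])-s["tcp_pos"])*100).round(2),"rot",np.degrees((R0.inv()*R1).as_rotvec()).round(2))
E
python3 - <<'E'
from h import *
import pickle
f=pickle.load(open("top0.pkl","rb"))
for n,u,v,z in [("a",441.5,264,.08),("b",281.5,270,.069),("c",135,279.5,.057),("d",214.5,282.5,.045)]: print(n,ray(f,u,v,z).round(4))
go(.473,-.289,.22)
E
```

```text
a [ 0.473  -0.2892  0.08  ]
b [0.4605 0.0098 0.069 ]
c [0.4411 0.2912 0.057 ]
d [0.437 0.141 0.045]
slide [-37.96  22.06   2.4 ] rot [ 1.000e-01  7.000e-02 -7.466e+01]
```

Call:
{"method": "play_rows", "body": {"plan": [{"slide":[-37.9,22.1,2.4],"rotation":[0,0,-74.7],"claw":1},{"slide":[-37.9,22.1,2.4],"rotation":[0,0,-74.7],"claw":1},{"slide":[-37.9,22.1,2.4],"rotation":[0,0,-74.7],"claw":1},{"slide":[-37.9,22.1,2.4],"rotation":[0,0,-74.7],"claw":1},{"slide":[-37.9,22.1,2.4],"rotation":[0,0,-74.7],"claw":1},{"slide":[-37.9,22.1,2.4],"rotation":[0,0,-74.7],"claw":1},{"slide":[-37.9,22.1,2.4],"rotation":[0,0,-74.7],"claw":1},{"slide":[-37.9,22.1,2.4],"rotation":[0,0,-74.7],"claw":1},{"slide":[-37.9,22.1,2.4],"rotation":[0,0,-74.7],"claw":1},{"slide":[-37.9,22.1,2.4],"rotation":[0,0,-74.7],"claw":1},{"slide":[-37.9,22.1,2.4],"rotation":[0,0,-74.7],"claw":1},{"slide":[-37.9,22.1,2.4],"rotation":[0,0,-74.7],"claw":1}]}}

```text
clock: 1.6
tcp_pos: [0.4718, -0.29, 0.2207]
tcp_rot: [-180.0, -0.0, -90.0]
wrist_force: [0.6, -0.2, -0.3]
finger_gap: 0.087
grip_force: 0.0
```

```bash
python3 - <<'E'
from h import *
import pickle
f=grab_frame("wrist"); pickle.dump(f,open("w1.pkl","wb")); im=f["pixels"].copy()
print(f["position"],f["rotation"],f["fx"])
for x,y,z,r in [(.473,-.2892,.08,.031)]:
    cv2.polylines(im,[proj(f,circ(x,y,z,r)).astype(np.int32)],True,(0,0,255),1); print(proj(f,[x,y,z]))
cv2.imwrite("pics/w1.png",im); s=get_state(); print(s["tcp_pos"],s["tcp_rot"])
E
```

```text
[ 0.47166911 -0.35761189  0.36164056] [ 1.65373519e+02 -4.22720638e-02  1.79925791e+02] 334.43932344607805
[[319.14522188 231.2072348 ]]
[ 0.47198799 -0.2898918   0.2206488 ] [-1.79990327e+02 -2.86013458e-03 -9.00310198e+01]
```

View pics/w1.png

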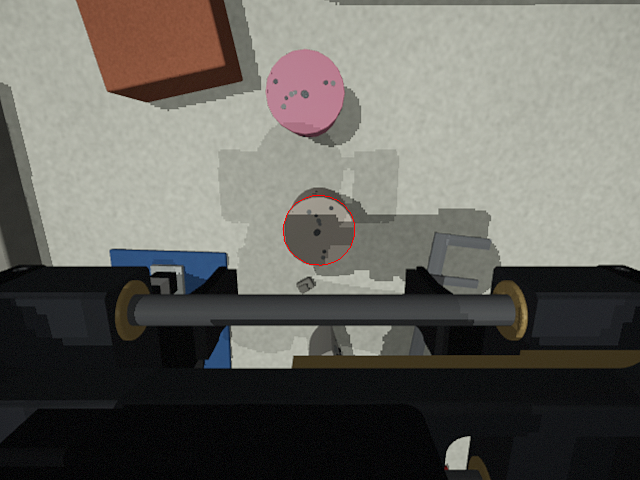

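The projected circle, centred at (319,231), matches core a's top, so the estimate holds. Next I'll descend and grip.

Call:
{"method": "play_rows", "body": {"plan": [{"slide":[-0.1,-0.1,5],"claw":1},{"slide":[-0.1,-0.1,10],"claw":1},{"slide":[-0.1,-0.1,14],"claw":1},{"slide":[-0.1,-0.1,16.5],"claw":1},{"slide":[-0.1,-0.1,17.3],"claw":1},{"slide":[-0.1,-0.1,17.3],"claw":1},{"slide":[-0.1,-0.1,17.3],"claw":-1},{"slide":[-0.1,-0.1,17.3],"claw":-1},{"slide":[-0.1,-0.1,17.3],"claw":-1},{"slide":[-0.1,-0.1,17.3],"claw":-1},{"slide":[-0.1,-0.1,17.3],"claw":-1},{"slide":[-0.1,-0.1,17.3],"claw":-1}], "squeeze": 30}}

```text
invalid input at $.plan[0]: expected keys slide, rotation, claw
```

Call:
{"method": "play_rows", "body": {"plan": [{"slide":[-0.1,-0.1,5],"rotation":[0,0,0],"claw":1},{"slide":[-0.1,-0.1,10],"rotation":[0,0,0],"claw":1},{"slide":[-0.1,-0.1,14],"rotation":[0,0,0],"claw":1},{"slide":[-0.1,-0.1,16.5],"rotation":[0,0,0],"claw":1},{"slide":[-0.1,-0.1,17.3],"rotation":[0,0,0],"claw":1},{"slide":[-0.1,-0.1,17.3],"rotation":[0,0,0],"claw":1},{"slide":[-0.1,-0.1,17.3],"rotation":[0,0,0],"claw":-1},{"slide":[-0.1,-0.1,17.3],"rotation":[0,0,0],"claw":-1},{"slide":[-0.1,-0.1,17.3],"rotation":[0,0,0],"claw":-1},{"slide":[-0.1,-0.1,17.3],"rotation":[0,0,0],"claw":-1},{"slide":[-0.1,-0.1,17.3],"rotation":[0,0,0],"claw":-1},{"slide":[-0.1,-0.1,17.3],"rotation":[0,0,0],"claw":-1}], "squeeze": 30}}

```text
clock: 3.15
tcp_pos: [0.474, -0.2884, 0.0482]
tcp_rot: [-179.9, -0.0, -89.9]
wrist_force: [0.4, 0.1, 4.7]
finger_gap: 0.0615
grip_force: 30.0
```

Call:
{"method": "play_rows", "body": {"plan": [{"slide":[0,0,-1],"rotation":[0,0,0],"claw":-1},{"slide":[0,0,-5],"rotation":[0,0,0],"claw":-1},{"slide":[0,0,-11],"rotation":[0,0,0],"claw":-1},{"slide":[0,0,-17],"rotation":[0,0,0],"claw":-1},{"slide":[-5,-3.1,-17],"rotation":[0,0,0],"claw":-1},{"slide":[-10,-6.3,-17],"rotation":[0,0,0],"claw":-1},{"slide":[-15,-9.4,-17],"rotation":[0,0,0],"claw":-1},{"slide":[-20,-12.5,-17],"rotation":[0,0,0],"claw":-1},{"slide":[-25,-15.7,-17],"rotation":[0,0,0],"claw":-1},{"slide":[-27.8,-17.4,-17],"rotation":[0,0,0],"claw":-1},{"slide":[-27.8,-17.4,-17],"rotation":[0,0,0],"claw":-1},{"slide":[-27.8,-17.4,-17],"rotation":[0,0,0],"claw":-1}]}}

```text
clock: 4.65
tcp_pos: [0.6459, -0.0105, 0.2161]
tcp_rot: [179.8, -0.0, -90.0]
wrist_force: [-0.2, -0.4, -4.1]
finger_gap: 0.0615
grip_force: 30.0
```

```bash
python3 - <<'E'
from h import *
import pickle
f=grab_frame("wrist"); pickle.dump(f,open("w2.pkl","wb")); im=f["pixels"].copy()
for x,y in [(.6461,-.1125),(.6489,-.0273)]:
    for r in (.034,.003): cv2.polylines(im,[(proj(f,circ(x,y,.01,r))*16).astype(np.int32)],True,(0,0,255),1,shift=4)
    print(proj(f,[x,y,.01]))
s=get_state(); print(s["tcp_pos"],s["tcp_rot"],f["position"])
cv2.imwrite("pics/w2.png",im[:300])
E
```

```text
[[319.36976035 113.32166246]]
[[316.77676677 200.03042099]]
[ 0.6459824  -0.01097284  0.21656565] [ 1.79835917e+02 -1.36122035e-02 -9.00130408e+01] [ 0.64634685 -0.07808082  0.35704858]
```

View pics/w2.png

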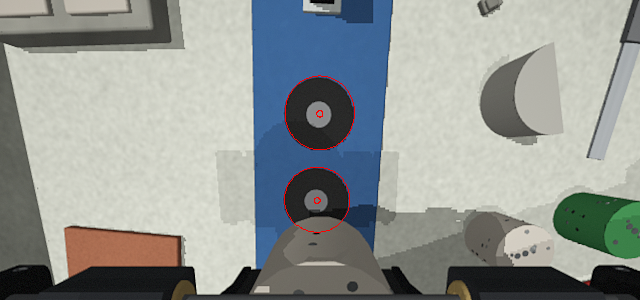

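The discs line up with the estimates, with pad a at (319,114) and pad b at (317,200). Now I'll move over pad a and lower to just above contact.

Call:
{"method": "play_rows", "body": {"plan": [{"slide":[4,0,0],"rotation":[0,0,0],"claw":-1},{"slide":[8,0,0],"rotation":[0,0,0],"claw":-1},{"slide":[10.1,0,0],"rotation":[0,0,0],"claw":-1},{"slide":[10.1,0,3],"rotation":[0,0,0],"claw":-1},{"slide":[10.1,0,7],"rotation":[0,0,0],"claw":-1},{"slide":[10.1,0,11],"rotation":[0,0,0],"claw":-1},{"slide":[10.1,0,13.5],"rotation":[0,0,0],"claw":-1},{"slide":[10.1,0,14.5],"rotation":[0,0,0],"claw":-1},{"slide":[10.1,0,15],"rotation":[0,0,0],"claw":-1},{"slide":[10.1,0,15.3],"rotation":[0,0,0],"claw":-1},{"slide":[10.1,0,15.3],"rotation":[0,0,0],"claw":-1},{"slide":[10.1,0,15.3],"rotation":[0,0,0],"claw":-1}]}}

```text
clock: 6.2
tcp_pos: [0.6477, -0.1111, 0.0654]
tcp_rot: [-179.9, 0.0, -89.9]
wrist_force: [0.2, 0.4, -4.8]
finger_gap: 0.0618
grip_force: 30.0
```

```bash
python3 - <<'E'
from h import *
f=grab_frame("wrist"); s=get_state(); print(s["tcp_pos"],s["tcp_rot"],s["wrist_force"],s["wrist_torque"])
E
```

```text
[ 0.64762726 -0.11110767  0.06527164] [-1.79929139e+02  1.25528685e-03 -8.99480532e+01] [ 0.1995322   0.84681059 -4.81689204] [0.06917976 0.14439679 0.02678086]
```

Call:
{"method": "play_rows", "body": {"plan": [{"slide":[0.05,0.1,0.2],"rotation":[0,0,0],"claw":-1},{"slide":[0.05,0.1,0.35],"rotation":[0,0,0],"claw":-1},{"slide":[0.05,0.1,0.45],"rotation":[0,0,0],"claw":-1},{"slide":[0.05,0.1,0.55],"rotation":[0,0,0],"claw":-1},{"slide":[0.05,0.1,0.6],"rotation":[0,0,0],"claw":-1},{"slide":[0.05,0.1,0.6],"rotation":[0,0,0],"claw":-1}]}}

```text
clock: 7.0
tcp_pos: [0.6463, -0.1116, 0.0585]
tcp_rot: [180.0, 0.0, -90.0]
wrist_force: [-0.3, 0.1, -4.5]
finger_gap: 0.0615
grip_force: 30.0
```

Call:
{"method": "play_rows", "body": {"plan": [{"slide":[0,0,0.05],"rotation":[0,0,0],"claw":-1},{"slide":[0,0,0.1],"rotation":[0,0,0],"claw":-1},{"slide":[0,0,0.1],"rotation":[0,0,0],"claw":-1}]}}

```text
clock: 7.38
tcp_pos: [0.6464, -0.1117, 0.0583]
tcp_rot: [-180.0, -0.0, -89.9]
wrist_force: [-1.6, 0.3, -0.2]
finger_gap: 0.0613
grip_force: 30.0
```

It is now in contact, with the weight carried by the disc. Release and rise.

Call:
{"method": "play_rows", "body": {"plan": [{"slide":[0,0,0],"rotation":[0,0,0],"claw":-0.1},{"slide":[0,0,0],"rotation":[0,0,0],"claw":0.6},{"slide":[0,0,0],"rotation":[0,0,0],"claw":1},{"slide":[0,0,0],"rotation":[0,0,0],"claw":1},{"slide":[0,0,0],"rotation":[0,0,0],"claw":1},{"slide":[0,0,-2],"rotation":[0,0,0],"claw":1},{"slide":[0,0,-6],"rotation":[0,0,0],"claw":1},{"slide":[0,0,-12],"rotation":[0,0,0],"claw":1},{"slide":[0,0,-16.2],"rotation":[0,0,0],"claw":1},{"slide":[-3,5,-16.2],"rotation":[0,0,0],"claw":1},{"slide":[-6,10,-16.2],"rotation":[0,0,0],"claw":1},{"slide":[-8,13,-16.2],"rotation":[0,0,0],"claw":1}]}}

```text
clock: 8.88
tcp_pos: [0.514, -0.0311, 0.2199]
tcp_rot: [-180.0, 0.0, -89.9]
wrist_force: [0.1, -0.2, 0.1]
finger_gap: 0.0872
grip_force: 0.0
```

```bash
python3 - <<'E'
from h import *
s=get_state(); print(s["tcp_pos"],s["tcp_rot"])
go(.4605,.0098,.22)
E
```

```text
[ 0.51404674 -0.03105172  0.21987401] [-1.79982874e+02  2.05955550e-02 -8.99345106e+01]
slide [-4.09  5.35 -0.01] rot [-0.02  0.02  0.07]
```

Call:
{"method": "play_rows", "body": {"plan": [{"slide":[-4.1,5.4,0],"rotation":[0,0,0],"claw":1},{"slide":[-4.1,5.4,0],"rotation":[0,0,0],"claw":0.8},{"slide":[-4.1,5.4,0],"rotation":[0,0,0],"claw":0.7},{"slide":[-4.1,5.4,0],"rotation":[0,0,0],"claw":0.7}]}}

```text
clock: 9.38
tcp_pos: [0.4632, 0.0089, 0.2196]
tcp_rot: [-180.0, -0.0, -90.0]
wrist_force: [0.0, -0.1, 0.5]
finger_gap: 0.0748
grip_force: 0.0
```

```bash
python3 - <<'E'
from h import *
f=grab_frame("wrist"); im=f["pixels"].copy()
for x,y,z,r in [(.6461,-.1125,.09,.031),(.4605,.0098,.069,.0265)]:
    cv2.polylines(im,[(proj(f,circ(x,y,z,r))*16).astype(np.int32)],True,(0,0,255),1,shift=4); print(proj(f,[x,y,z]))
s=get_state(); print(s["tcp_pos"],s["tcp_rot"],s["finger_gap"])
cv2.imwrite("pics/w3.png",im[:300])
E
```

```text
[[74.04616657 74.76134848]]
[[323.61658513 228.63277308]]
[0.46314831 0.0088029  0.21944699] [-1.79994024e+02 -8.44247077e-03 -9.00244570e+01] 0.07447997185454842
```

View pics/w3.png

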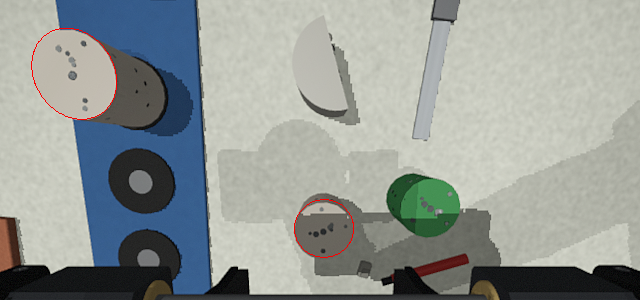

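Core a is well centred on pad a (74,75), and core b at (324,229) matches its estimate. Now I'll pick up b.

Call:
{"method": "play_rows", "body": {"plan": [{"slide":[-0.1,0.2,5],"rotation":[0,0,0],"claw":0.7},{"slide":[-0.1,0.2,10],"rotation":[0,0,0],"claw":0.7},{"slide":[-0.1,0.2,14],"rotation":[0,0,0],"claw":0.7},{"slide":[-0.1,0.2,16.5],"rotation":[0,0,0],"claw":0.7},{"slide":[-0.1,0.2,17.7],"rotation":[0,0,0],"claw":0.7},{"slide":[-0.1,0.2,17.7],"rotation":[0,0,0],"claw":0.7},{"slide":[-0.1,0.2,17.7],"rotation":[0,0,0],"claw":-1},{"slide":[-0.1,0.2,17.7],"rotation":[0,0,0],"claw":-1},{"slide":[-0.1,0.2,17.7],"rotation":[0,0,0],"claw":-1},{"slide":[-0.1,0.2,17.7],"rotation":[0,0,0],"claw":-1},{"slide":[-0.1,0.2,17.7],"rotation":[0,0,0],"claw":-1}], "squeeze": 25}}

```text
clock: 10.8
tcp_pos: [0.461, 0.0105, 0.0434]
tcp_rot: [-179.9, 0.0, -89.9]
wrist_force: [-1.1, 0.5, 6.2]
finger_gap: 0.0527
grip_force: 25.0
```

Call:
{"method": "play_rows", "body": {"plan": [{"slide":[0,0,-1],"rotation":[0,0,0],"claw":-1},{"slide":[0,0,-5],"rotation":[0,0,0],"claw":-1},{"slide":[0,0,-10],"rotation":[0,0,0],"claw":-1},{"slide":[0.5,-3,-14],"rotation":[0,0,0],"claw":-1},{"slide":[1.5,-8,-14],"rotation":[0,0,0],"claw":-1},{"slide":[2.5,-13,-14],"rotation":[0,0,0],"claw":-1},{"slide":[3.5,-17.5,-14],"rotation":[0,0,0],"claw":-1},{"slide":[3.7,-18.8,-14],"rotation":[0,0,0],"claw":-1},{"slide":[3.7,-18.8,-10],"rotation":[0,0,0],"claw":-1},{"slide":[3.7,-18.8,-6],"rotation":[0,0,0],"claw":-1},{"slide":[3.7,-18.8,-3],"rotation":[0,0,0],"claw":-1},{"slide":[3.7,-18.8,-2],"rotation":[0,0,0],"claw":-1}]}}

```text
clock: 12.3
tcp_pos: [0.6454, -0.0267, 0.0599]
tcp_rot: [179.6, -0.0, -90.0]
wrist_force: [0.3, 0.2, -2.5]
finger_gap: 0.0526
grip_force: 25.0
```

Call:
{"method": "play_rows", "body": {"plan": [{"slide":[0,0,0.4],"rotation":[0,0,0],"claw":-1},{"slide":[0,0,0.6],"rotation":[0,0,0],"claw":-1},{"slide":[0,0,0.7],"rotation":[0,0,0],"claw":-1},{"slide":[0,0,0.8],"rotation":[0,0,0],"claw":-1},{"slide":[0,0,0.85],"rotation":[0,0,0],"claw":-1},{"slide":[0,0,0.85],"rotation":[0,0,0],"claw":-1},{"slide":[0,0,0.85],"rotation":[0,0,0],"claw":-1}]}}

```text
clock: 13.18
tcp_pos: [0.6482, -0.0267, 0.0541]
tcp_rot: [-180.0, -0.0, -90.0]
wrist_force: [-0.0, 0.5, -3.5]
finger_gap: 0.0527
grip_force: 25.0
```

Call:
{"method": "play_rows", "body": {"plan": [{"slide":[0,-0.1,0.05],"rotation":[0,0,0],"claw":-1},{"slide":[0,-0.1,0.1],"rotation":[0,0,0],"claw":-1},{"slide":[0,-0.1,0.15],"rotation":[0,0,0],"claw":-1},{"slide":[0,-0.1,0.15],"rotation":[0,0,0],"claw":-1}]}}

```text
clock: 13.68
tcp_pos: [0.6494, -0.0267, 0.0535]
tcp_rot: [-180.0, -0.0, -89.9]
wrist_force: [-3.5, 0.3, 4.4]
finger_gap: 0.0525
grip_force: 25.0
```

Call:
{"method": "play_rows", "body": {"plan": [{"slide":[0,0,0],"rotation":[0,0,0],"claw":0.3},{"slide":[0,0,0],"rotation":[0,0,0],"claw":0.8},{"slide":[0,0,0],"rotation":[0,0,0],"claw":0.8},{"slide":[0,0,0],"rotation":[0,0,0],"claw":0.8},{"slide":[0,0,-2],"rotation":[0,0,0],"claw":0.8},{"slide":[0,0,-6],"rotation":[0,0,0],"claw":0.8},{"slide":[0,0,-12],"rotation":[0,0,0],"claw":0.8},{"slide":[-3,2,-16.7],"rotation":[0,0,0],"claw":0.8},{"slide":[-8,5.2,-16.7],"rotation":[0,0,0],"claw":0.8},{"slide":[-13,8.5,-16.7],"rotation":[0,0,0],"claw":0.8},{"slide":[-18,11.8,-16.7],"rotation":[0,0,0],"claw":0.8},{"slide":[-23,15,-16.7],"rotation":[0,0,0],"claw":0.6}]}}

```text
clock: 15.18
tcp_pos: [0.4979, 0.2046, 0.2198]
tcp_rot: [-180.0, 0.0, -90.0]
wrist_force: [0.8, 0.8, 0.5]
finger_gap: 0.074
grip_force: 0.0
```

Call:
{"method": "play_rows", "body": {"plan": [{"slide":[-5,3.3,0],"rotation":[0,0,0],"claw":0.6},{"slide":[-8.8,5.8,0],"rotation":[0,0,0],"claw":0.5},{"slide":[-8.8,5.8,0],"rotation":[0,0,0],"claw":0.5},{"slide":[-8.8,5.8,0],"rotation":[0,0,0],"claw":0.5}]}}

```text
clock: 15.68
tcp_pos: [0.4409, 0.2911, 0.2195]
tcp_rot: [180.0, -0.0, -89.9]
wrist_force: [-0.1, 0.2, -0.1]
finger_gap: 0.0651
grip_force: 0.0
```

```bash
python3 - <<'E'
from h import *
f=grab_frame("wrist"); im=f["pixels"].copy()
for x,y,z,r in [(.4411,.2912,.057,.022),(.437,.141,.045,.0175)]:
    cv2.polylines(im,[(proj(f,circ(x,y,z,r))*16).astype(np.int32)],True,(0,0,255),1,shift=4); print(proj(f,[x,y,z]))
s=get_state(); print(s["tcp_pos"],s["tcp_rot"],s["finger_gap"])
cv2.imwrite("pics/w4.png",im[:300])
E
```

```text
[[320.25878475 224.92057489]]
[[325.14847714  49.39357821]]
[0.44122475 0.29065205 0.21950256] [ 1.79996415e+02 -9.83687425e-03 -8.99963420e+01] 0.06515427363524086
```

View pics/w4.png

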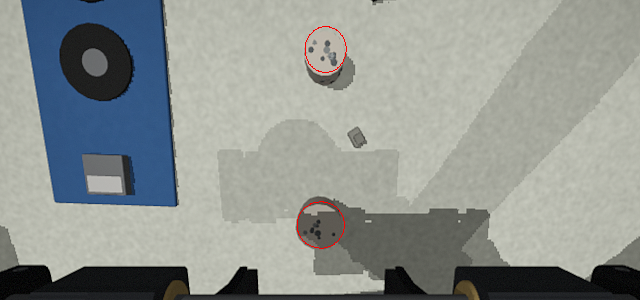

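Cores c (320,225) and d (325,49) both match their predictions. Now I'll pick up c.

Call:
{"method": "play_rows", "body": {"plan": [{"slide":[0,0,5],"rotation":[0,0,0],"claw":0.5},{"slide":[0,0,10],"rotation":[0,0,0],"claw":0.5},{"slide":[0,0,15],"rotation":[0,0,0],"claw":0.5},{"slide":[0,0,17.5],"rotation":[0,0,0],"claw":0.5},{"slide":[0,0,18.5],"rotation":[0,0,0],"claw":0.5},{"slide":[0,0,18.5],"rotation":[0,0,0],"claw":0.5},{"slide":[0,0,18.5],"rotation":[0,0,0],"claw":-1},{"slide":[0,0,18.5],"rotation":[0,0,0],"claw":-1},{"slide":[0,0,18.5],"rotation":[0,0,0],"claw":-1},{"slide":[0,0,18.5],"rotation":[0,0,0],"claw":-1},{"slide":[0,0,18.5],"rotation":[0,0,0],"claw":-1}], "squeeze": 18}}

```text
clock: 17.1
tcp_pos: [0.4415, 0.2918, 0.0355]
tcp_rot: [-179.9, 0.1, -89.9]
wrist_force: [-1.1, -0.3, 5.6]
finger_gap: 0.0436
grip_force: 18.0
```

Call:
{"method": "play_rows", "body": {"plan": [{"slide":[0,0,-1],"rotation":[0,0,0],"claw":-1},{"slide":[0,0,-5],"rotation":[0,0,0],"claw":-1},{"slide":[0,0,-10],"rotation":[0,0,0],"claw":-1},{"slide":[3,-2.7,-14],"rotation":[0,0,0],"claw":-1},{"slide":[7,-6.3,-14],"rotation":[0,0,0],"claw":-1},{"slide":[11,-9.9,-14],"rotation":[0,0,0],"claw":-1},{"slide":[15,-13.5,-14],"rotation":[0,0,0],"claw":-1},{"slide":[19,-17.1,-14],"rotation":[0,0,0],"claw":-1},{"slide":[22,-19.8,-14],"rotation":[0,0,0],"claw":-1},{"slide":[23.5,-21.1,-12],"rotation":[0,0,0],"claw":-1},{"slide":[23.5,-21.1,-8],"rotation":[0,0,0],"claw":-1},{"slide":[23.5,-21.1,-5],"rotation":[0,0,0],"claw":-1}]}}

```text
clock: 18.6
tcp_pos: [0.6499, 0.0561, 0.0811]
tcp_rot: [179.7, -0.0, -90.0]
wrist_force: [-1.0, 0.6, -2.4]
finger_gap: 0.0438
grip_force: 18.0
```

Call:
{"method": "play_rows", "body": {"plan": [{"slide":[0,0,1.5],"rotation":[0,0,0],"claw":-1},{"slide":[0,0,2.7],"rotation":[0,0,0],"claw":-1},{"slide":[0,0,3.3],"rotation":[0,0,0],"claw":-1},{"slide":[0,0,3.6],"rotation":[0,0,0],"claw":-1},{"slide":[0,0,3.75],"rotation":[0,0,0],"claw":-1},{"slide":[0,0,3.85],"rotation":[0,0,0],"claw":-1},{"slide":[0,0,3.85],"rotation":[0,0,0],"claw":-1},{"slide":[0,0,3.85],"rotation":[0,0,0],"claw":-1}]}}

```text
clock: 19.6
tcp_pos: [0.6523, 0.0563, 0.0463]
tcp_rot: [-180.0, 0.0, -90.0]
wrist_force: [-0.5, 0.8, -2.4]
finger_gap: 0.0438
grip_force: 18.0
```

Call:
{"method": "play_rows", "body": {"plan": [{"slide":[0,0,0.05],"rotation":[0,0,0],"claw":-1},{"slide":[0,0,0.1],"rotation":[0,0,0],"claw":-1},{"slide":[0,0,0.15],"rotation":[0,0,0],"claw":-1},{"slide":[0,0,0.15],"rotation":[0,0,0],"claw":-1}]}}

```text
clock: 20.1
tcp_pos: [0.6522, 0.0563, 0.0456]
tcp_rot: [-180.0, -0.0, -89.9]
wrist_force: [-1.9, 0.6, 7.1]
finger_gap: 0.0436
grip_force: 18.0
```

Call:
{"method": "play_rows", "body": {"plan": [{"slide":[0,0,0],"rotation":[0,0,0],"claw":0.1},{"slide":[0,0,0],"rotation":[0,0,0],"claw":0.6},{"slide":[0,0,0],"rotation":[0,0,0],"claw":0.6},{"slide":[0,0,0],"rotation":[0,0,0],"claw":0.6},{"slide":[0,0,-2],"rotation":[0,0,0],"claw":0.6},{"slide":[0,0,-6],"rotation":[0,0,0],"claw":0.6},{"slide":[0,0,-12],"rotation":[0,0,0],"claw":0.6},{"slide":[-1.5,4,-17.5],"rotation":[0,0,0],"claw":0.6},{"slide":[-3.5,9,-17.5],"rotation":[0,0,0],"claw":0.6},{"slide":[-5.5,14,-17.5],"rotation":[0,0,0],"claw":0.5},{"slide":[-7.5,19,-17.5],"rotation":[0,0,0],"claw":0.4},{"slide":[-8.5,21.5,-17.5],"rotation":[0,0,0],"claw":0.3}]}}

```text
clock: 21.6
tcp_pos: [0.4348, 0.1415, 0.2198]
tcp_rot: [-180.0, 0.0, -89.9]
wrist_force: [0.9, -0.1, -0.9]
finger_gap: 0.0589
grip_force: 0.0
```

Call:
{"method": "play_rows", "body": {"plan": [{"slide":[0,0,0],"rotation":[0,0,0],"claw":0.3},{"slide":[0,0,0],"rotation":[0,0,0],"claw":0.3},{"slide":[0,0,0],"rotation":[0,0,0],"claw":0.3}]}}

```text
clock: 21.98
tcp_pos: [0.4379, 0.141, 0.2194]
tcp_rot: [180.0, -0.0, -90.0]
wrist_force: [0.2, -0.3, 0.6]
finger_gap: 0.0568
grip_force: 0.0
```

```bash
python3 - <<'E'
from h import *
f=grab_frame("wrist"); im=f["pixels"].copy()
for x,y,z,r in [(.437,.141,.045,.0175),(.6489,-.0273,.079,.0265),(.6516,.0562,.067,.022)]:
    cv2.polylines(im,[(proj(f,circ(x,y,z,r))*16).astype(np.int32)],True,(0,0,255),1,shift=4); print(proj(f,[x,y,z]))
s=get_state(); print(s["tcp_pos"],s["tcp_rot"],s["finger_gap"])
cv2.imwrite("pics/w5.png",im[:300])
E
```

```text
[[321.38955979 222.14745739]]
[[34.11504073  8.72666487]]
[[ 64.48662936 128.53779337]]
[0.43782281 0.14093353 0.21927691] [ 1.79981915e+02 -1.76701830e-02 -9.00270261e+01] 0.05660092268402457
```

View pics/w5.png

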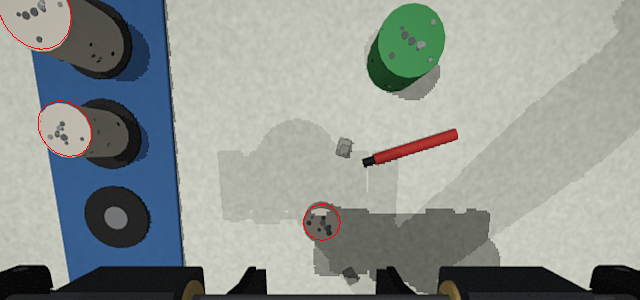

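Cores b and c sit centred on their discs, and d at (321,222) matches. Now I'll pick up d.

Call:
{"method": "play_rows", "body": {"plan": [{"slide":[0,0,5],"rotation":[0,0,0],"claw":0.3},{"slide":[0,0,10],"rotation":[0,0,0],"claw":0.3},{"slide":[0,0,15],"rotation":[0,0,0],"claw":0.3},{"slide":[0,0,17.8],"rotation":[0,0,0],"claw":0.3},{"slide":[0,0,18.9],"rotation":[0,0,0],"claw":0.3},{"slide":[0,0,18.9],"rotation":[0,0,0],"claw":0.3},{"slide":[0,0,18.9],"rotation":[0,0,0],"claw":-1},{"slide":[0,0,18.9],"rotation":[0,0,0],"claw":-1},{"slide":[0,0,18.9],"rotation":[0,0,0],"claw":-1},{"slide":[0,0,18.9],"rotation":[0,0,0],"claw":-1},{"slide":[0,0,18.9],"rotation":[0,0,0],"claw":-1}], "squeeze": 12}}

```text
clock: 23.4
tcp_pos: [0.4375, 0.1415, 0.0314]
tcp_rot: [-179.9, 0.0, -89.9]
wrist_force: [-1.3, 0.6, 6.5]
finger_gap: 0.0344
grip_force: 12.0
```

Call:
{"method": "play_rows", "body": {"plan": [{"slide":[0,0,-1],"rotation":[0,0,0],"claw":-1},{"slide":[0,0,-5],"rotation":[0,0,0],"claw":-1},{"slide":[0,0,-10],"rotation":[0,0,0],"claw":-1},{"slide":[0,-3,-12],"rotation":[0,0,0],"claw":-1},{"slide":[0,-8,-12],"rotation":[0,0,0],"claw":-1},{"slide":[0,-13,-12],"rotation":[0,0,0],"claw":-1},{"slide":[0,-18,-12],"rotation":[0,0,0],"claw":-1},{"slide":[0,-21,-12],"rotation":[0,0,0],"claw":-1},{"slide":[0,-21.7,-12],"rotation":[0,0,0],"claw":-1},{"slide":[0,-21.7,-10],"rotation":[0,0,0],"claw":-1},{"slide":[0,-21.7,-7],"rotation":[0,0,0],"claw":-1},{"slide":[0,-21.7,-5],"rotation":[0,0,0],"claw":-1}]}}

```text
clock: 24.9
tcp_pos: [0.6522, 0.1411, 0.0793]
tcp_rot: [179.8, -0.0, -90.0]
wrist_force: [0.7, -0.3, -0.9]
finger_gap: 0.0342
grip_force: 12.0
```

Call:
{"method": "play_rows", "body": {"plan": [{"slide":[0,0,1.5],"rotation":[0,0,0],"claw":-1},{"slide":[0,0,2.7],"rotation":[0,0,0],"claw":-1},{"slide":[0,0,3.3],"rotation":[0,0,0],"claw":-1},{"slide":[0,0,3.6],"rotation":[0,0,0],"claw":-1},{"slide":[0,0,3.75],"rotation":[0,0,0],"claw":-1},{"slide":[0,0,3.85],"rotation":[0,0,0],"claw":-1},{"slide":[0,0,3.85],"rotation":[0,0,0],"claw":-1},{"slide":[0,0,3.85],"rotation":[0,0,0],"claw":-1}]}}

```text
clock: 25.9
tcp_pos: [0.6542, 0.1414, 0.0423]
tcp_rot: [-180.0, 0.0, -90.0]
wrist_force: [-0.1, 0.6, -1.0]
finger_gap: 0.0349
grip_force: 12.0
```

Call:
{"method": "play_rows", "body": {"plan": [{"slide":[0,0,0.05],"rotation":[0,0,0],"claw":-1},{"slide":[0,0,0.1],"rotation":[0,0,0],"claw":-1},{"slide":[0,0,0.15],"rotation":[0,0,0],"claw":-1},{"slide":[0,0,0.15],"rotation":[0,0,0],"claw":-1}]}}

```text
clock: 26.4
tcp_pos: [0.6542, 0.1413, 0.0414]
tcp_rot: [-180.0, -0.0, -89.9]
wrist_force: [-2.5, 0.3, 5.2]
finger_gap: 0.035
grip_force: 12.0
```

Contact. I'll release, rise and withdraw for a final look.

Call:
{"method": "play_rows", "body": {"plan": [{"slide":[0,0,0],"rotation":[0,0,0],"claw":0},{"slide":[0,0,0],"rotation":[0,0,0],"claw":0.5},{"slide":[0,0,0],"rotation":[0,0,0],"claw":0.5},{"slide":[0,0,0],"rotation":[0,0,0],"claw":0.5},{"slide":[0,0,-2],"rotation":[0,0,0],"claw":0.5},{"slide":[0,0,-6],"rotation":[0,0,0],"claw":0.5},{"slide":[0,0,-12],"rotation":[0,0,0],"claw":0.5},{"slide":[0,3,-17.5],"rotation":[0,0,0],"claw":0.5},{"slide":[-4,8,-19],"rotation":[0,0,0],"claw":0.5},{"slide":[-9,12,-19],"rotation":[0,0,0],"claw":0.5},{"slide":[-14,16,-19],"rotation":[0,0,0],"claw":0.5},{"slide":[-18,20,-19],"rotation":[0,0,0],"claw":0.5}]}}

```text
clock: 27.9
tcp_pos: [0.4529, 0.3224, 0.2308]
tcp_rot: [-180.0, 0.0, -90.0]
wrist_force: [1.3, 1.2, -0.5]
finger_gap: 0.0654
grip_force: 0.0
```

```bash
python3 - <<'E'
from h import *
f=grab_frame("top"); im=f["pixels"].copy()
for x,y,z,r in [(.6461,-.1125,.09,.031),(.6489,-.0273,.079,.0265),(.6516,.0562,.067,.022),(.6544,.1409,.055,.0175)]:
    cv2.polylines(im,[(proj(f,circ(x,y,z,r))*16).astype(np.int32)],True,(0,0,255),1,shift=4)
cv2.imwrite("pics/t2.png",cv2.resize(im[130:300,140:460],None,fx=2.5,fy=2.5,interpolation=2))
E
```

```text
(no output)
```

View pics/t2.png

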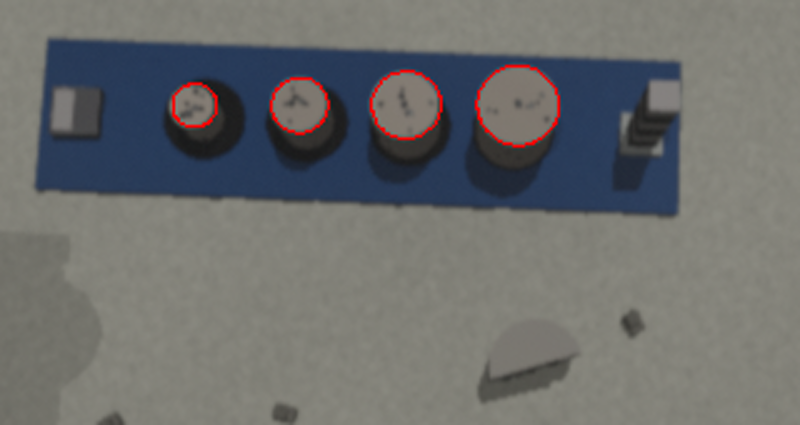

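All four cores match their predicted tops at crop pixels (518,105), (406,105), (300,105) and (194,105), largest next to the scale. The half core (533,350) has not moved. I'll let the arm settle, then hand in.

Call:
{"method": "play_rows", "body": {"plan": [{"slide":[0,0,0],"rotation":[0,0,0],"claw":0.5},{"slide":[0,0,0],"rotation":[0,0,0],"claw":0.5},{"slide":[0,0,0],"rotation":[0,0,0],"claw":0.5},{"slide":[0,0,0],"rotation":[0,0,0],"claw":0.5}]}}

```text
clock: 28.45
tcp_pos: [0.4549, 0.3201, 0.2304]
tcp_rot: [180.0, -0.0, -90.1]
wrist_force: [0.2, 0.2, 0.0]
finger_gap: 0.0652
grip_force: 0.0
```

```bash
python3 -c "
from rig import close_job; print(close_job())"
```

```text
the job is handed in; nothing more can be done
None
```

The four cores now stand upright on the discs in size order, largest next to the scale, with the half core left where it stood; I handed the job in at about 28 s, and no verdict came back.

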